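# Clip the drawer-key snap hook onto the D-ring

### The job

Lean the blue snap hook centred in the groove of the V-block, flat against one flank with its sprung gate edge down, and let go of it there. Then take it again another way, hold it upright with the gate underneath and press it down over the top bar of the D-ring until the bar has pushed the gate open and the gate has snapped shut below it; leave the hook hanging on the ring. Leave the other things on the bench where they are.

Things in the scene. Friction and masses are not known exactly. Their poses are not given: they have to be found in the camera images.
- hook_center (a point): Centre of the blue snap hook, a flat rectangular loop that starts lying flat on the bench (this point 6 mm up). 60 mm long (own x), 52 mm wide (own y), 12 mm thick (own z, up at the start), about 80 g. Gate edge at y = -26 mm, solid spine at y = +16 to +26 mm. The side bars' outer faces x = +-30 mm are flat: grip across these 60 mm. Clear opening: x = +-22, y = -17 to +16 mm.
- hook_tag (a point): Outer end of the thin brass tag (26 mm long in x, 4 mm thick) that sticks out of the hook's spine; 41 mm from the hook's centre along the hook's +y. Same axes as the hook.
- hook_mouth (a point): Middle of the hook's gate edge, 26 mm from the hook's centre along -y; same axes. The mouth is 26 mm wide (x = +-13 mm), between the fixed nose lug at +x and the hinge lug at -x, and is closed by the gate, a steel rod 6 mm thick set back 2 mm from this edge.
- gate (a joint): Sprung gate: hinged at hook x = -14, y = -21 mm, free end at x = +12 mm. 0 rad = shut, grows as it swings into the opening, stop at 1.35 rad. The spring always shuts it (0.03 N m at 0, plus 0.06 N m/rad): a bar pressed into the mouth needs roughly 2 to 8 N. A 6 mm bar entering at x = +4 mm (anywhere from -2 to +8) slips past the free end when it reaches about y = 0 to +3 mm.
- vblock: Grey steel V-block, fixed to the bench; origin at its underside's centre, z up. 40 mm long in x (along the groove), 80 mm wide in y, 46 mm high; symmetric. The 60 mm hook overhangs 10 mm at each end when its spine lies along the groove. When the hook lies flat on a flank with its gate edge in the root, its centre is at y = 14 mm to that flank's side and z = 35 mm.
- v_root (a point): Middle of the V-block groove's root line, 12 mm above the bench; groove along x. Both flanks rise at 45 degrees (90 degrees between them) to the block's top at y = +-34 mm.
- ring_bar (a point): Middle of the top bar of the upright steel D-ring, fixed to the bench; 95 mm up. Round bar 6 mm thick along this point's x (z up); legs at x = +-18 mm, 30 mm clear between them, open below the bar down to 27 mm above the bench. Base 80 mm (x) by 70 mm (y), 10 mm high, with a block 52 x 26 mm on it, top 27 mm up.
- benzine_jar: Bystander: glass jar with a lidded white top, 53 mm across, 50 mm tall; origin at its underside centre.
- oil_cup_red: Bystander: small glass oil cup with a red lid, 27 mm across, 23 mm tall; origin at its underside centre.
- oil_cup_yel: Bystander: small glass oil cup with a yellow lid, 27 mm across, 23 mm tall; origin at its underside centre.
- cement_bottle: Bystander: small bottle with a red cap, 27 mm across, 58 mm tall; origin at its underside centre.
- pen_b: Bystander: black pen lying on the bench, 12 x 145 x 9 mm; origin at its underside centre.
- driver_red_b: Bystander: small screwdriver with a red end lying near the front edge of the bench, 12 x 94 x 13 mm; origin at its underside centre.
- spring_tin: Bystander: round tin, 63 mm across, 20 mm tall; origin at its underside centre.
There are look-alikes about, which are no part of the job. Of the things shaped like the part that bears hook_center, the blue one is meant.

How it is judged:
By the outcome, as a careful person would: the job done as asked, in the order asked, and still so for the second after the job is handed in, with the robot touching nothing.
It also fails if it takes over 54 s, if anything falls off the work surface, if the arm or the gripper's body presses on something with over 40 N, if the wrist force passes 120 N, or if a joint passes its speed limit or range.

### The arm

A 6-joint arm with a two-finger parallel gripper is mounted at the origin on a cart in front of the work surface, level with it; the furniture and walls round the work are solid. World frame = base frame: x ahead of the robot, y to its left, z up, the work surface at z = 0. Lengths are in m, angles in rad, forces in N, time in s.
With the tool pointing down it reaches from about 0.3 to 0.775 m from the base axis. Payload 14.6 kg.
Tool frame: the origin (TCP) lies midway between the tips of the shut fingers; the grasp point (between the pads) lies 19 mm behind it (ctrl.pinch_z is the distance from the TCP to the grasp point, in m); z points along the fingers, y is the line along which they close (so a half turn about z gives the same grasp; the last joint's range is limited). The gripper opens to 94 mm and grips with 3 to 60 N. Pads are 16 mm wide; open, the fingers measure 119 mm over their backs; the gripper's body (75 mm by 177 mm) begins 78 mm behind the grasp point.
Start: joints at [-1.352, 0.3, 1.521, -0, 1.321, -0.067], TCP at [0.155, -0.528, 0.205] pointing down, gripper open.
Joint ranges: [-3.03, 3.03], [-0.79, 2.21], [0.23, 2.52], [-1.04, 4.18], [0, 3.07], [-2.55, 2.55]. Speed limits (rad/s): [2.22, 2.22, 2.57, 3.14, 3.14, 3.14].

### API

Orientations are given as [roll, pitch, yaw] about the fixed x, y, z axes, in that order (R = Rz(yaw) Ry(pitch) Rx(roll)).
In Python, from station import ctrl gives the robot as it stands.
- The arm moves only by the tool jog_arm, never from a script. Its argument "motion" is a list of rows, each a list of 7 numbers: the shift along the tool's x, y, z in m, then the turn, a rotation vector about the tool's x, y, z in rad, then the opening, from -1 (shut) to 1 (fully open). In form: [[tx, ty, tz, rx, ry, rz, gripper], ...]. A call has 1 to 5 rows; each row shifts and turns the commanded pose from where the row before left it, along the tool's axes as they then stand; what a row does not reach is not made up. A row lasts 1/10 s, in which the tool goes at most 50 mm and 8.59 degrees, less where a joint would pass 70% of its speed; a pose out of reach is approached as far as the arm can. A call is refused whole if a number of a shift passes 0.05 or a number of a turn 0.15, either way. A call with a gripper value outside its range is refused whole. The fingers move at their own pace and stop on an object; "squeeze" is the grip in N (left out, the last holds). Time passes only in rows, so rows that do not move let the fingers close. It gives the time, the measured TCP pose, the force, the opening and the grip force at its end, in the units of the state.
- ctrl.get_obs(): the state, without advancing time (a new reading comes with each control period).
- ctrl.camera(name): name is "side" or "top"; returns the picture (420x560x3 uint8, red, green, blue); there is no depth.
- ctrl.camera_model(name): a dict with "intrinsics" (3x3 intrinsics, pixels), "rvec" (rotation vector, rad) and "tvec" (3), from world to camera coordinates, as OpenCV has them. Camera axes: x right, y down, z forward; pixel columns grow to the right and rows downward; lengths in m; the calibration is good to about 2 mm. A picture is of the moment at which its call begins. camera_model takes no time and is no camera call.
- ctrl.hand_in(): hands the job in; it is judged then, once.
The state is a dict: "time_s": time; "qpos": joint angles; "joint_vel": joint speeds; "tau": joint torques, N m; "ee_pos": TCP position; "eef_rot": TCP orientation; "force": force on the tool from outside, world axes, zero at the start; "moment": the same for the moment, N m; "grip_width": finger opening in m; "grip_force": force on a finger pad.
Only numpy, scipy, OpenCV 4.12 (cv2) and the standard library are available. Lean on these libraries where they do the work, as an engineer would, in place of code of your own. Each camera call takes 0.05 s, during which the arm holds its last target. There are 200 camera calls.

## Working session

There is one attempt and no reset: what is moved stays moved. The work goes in short steps, Python scripts to look and compute and a tool call to move; the robot and the scene stay as the last step left them, time stands still between calls to the robot, and variables do not carry over. Pictures are saved under pics/ and viewed, at most 10 in all, crops included, and the job is handed in when it is done.

Besides the shell and the picture viewer there is one more tool, called as name(argument=value, ...), one argument or row to a line, values as JSON. jog_arm: Moves the arm, as the interface text tells. Its arguments: {"type":"object","properties":{"motion":{"type":"array"},"squeeze":{"type":"number"}},"required":["motion"]}

```bash
ls; mkdir -p pics
cat > h.py <<'E'
import numpy as np, cv2
from station import ctrl
from scipy.spatial.transform import Rotation as R
def cam(n):
    m=ctrl.camera_model(n); return np.array(m["intrinsics"]),cv2.Rodrigues(np.array(m["rvec"],float))[0],np.array(m["tvec"],float).ravel()
def ray(n,uv):
    K,r,t=cam(n); d=r.T@np.linalg.inv(K)@np.array([uv[0],uv[1],1.]); return -r.T@t,d
def onz(n,uv,z):
    c,d=ray(n,uv); return c+d*(z-c[2])/d[2]
def proj(n,P):
    K,r,t=cam(n); p=K@(r@np.asarray(P,float)+t); return p[:2]/p[2]
def save(n,f,img=None):
    im=ctrl.camera(n) if img is None else img; cv2.imwrite(f,im[...,::-1]); return im
E
python3 - <<'E'
from h import *
for n in("top","side"):
    im=save(n,f"pics/{n}0.png"); np.save(n+"0",im)
    K,r,t=cam(n); print(n,K.round(1).tolist(),(-r.T@t).round(3),r.round(2).tolist())
o=ctrl.get_obs();print(o["ee_pos"],o["eef_rot"],ctrl.pinch_z,o["time_s"])
E
```

```text
pics
top [[409.0, 0.0, 282.7], [0.0, 409.0, 208.4], [0.0, 0.0, 1.0]] [0.27  0.209 1.208] [[-0.0, -1.0, -0.01], [-0.98, 0.0, -0.21], [0.21, 0.0, -0.98]]
side [[488.3, 0.0, 287.1], [0.0, 488.3, 205.0], [0.0, 0.0, 1.0]] [-0.092  1.237  0.746] [[-0.85, -0.52, 0.02], [-0.27, 0.41, -0.87], [0.45, -0.75, -0.49]]
[ 0.15500398 -0.52746897  0.20497019] [-3.14061505e+00 -6.01757210e-05  2.85821524e-01] 0.0188 0.1
```

View pics/top0.png

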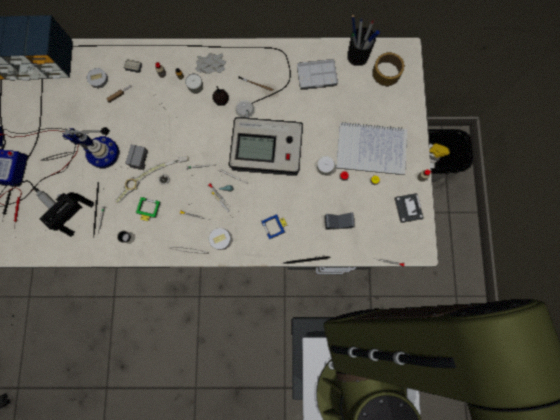

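View pics/side0.png

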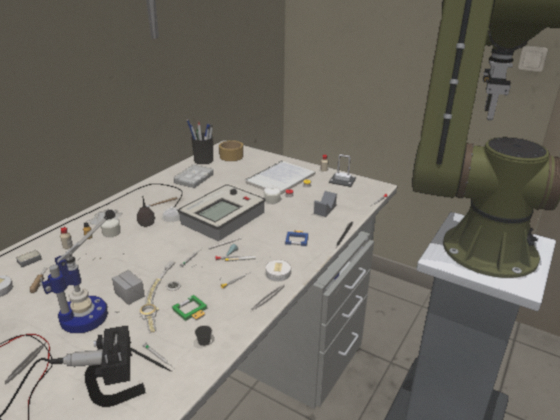

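The top view shows three candidates. The blue loop with a brass tag is at (273,227) and is the one the task names. The green loop at (148,208) is a look-alike. The grey block at (136,156) is a look-alike of the V-block at (339,221), which sits next to the D-ring at (409,207). The side view shows the blue loop at (297,239), the V-block at (326,204) and the D-ring at (343,172). I'll confirm in one enlarged crop and measure there.

Run:
```python
from h import *
t=np.load("top0.npy");s=np.load("side0.npy")
r=lambda a:cv2.resize(a,None,fx=4,fy=4,interpolation=cv2.INTER_CUBIC)
A=r(t[185:255,250:440]); B=r(s[145:255,270:370]); B=B[:,:400]
C=np.zeros((600,800,3),np.uint8); C[:280,:760]=A; 
B1=cv2.resize(s[145:255,270:370],None,fx=2.9,fy=2.9,interpolation=cv2.INTER_CUBIC); C[281:281+B1.shape[0],:B1.shape[1]]=B1[:319]
B2=cv2.resize(t[185:255,120:180],None,fx=4,fy=4); C[281:561,400:640]=B2
save("",'pics/crop0.png',C)
for n,im in(("top",t),("side",s)):
    h=cv2.cvtColor(im,cv2.COLOR_RGB2HSV); m=cv2.inRange(h,(100,110,40),(125,255,255))
    k,l,st,c=cv2.connectedComponentsWithStats(m)
    for i in range(1,k):
        if st[i,4]>25:
            p=np.argwhere(l==i)[:,::-1].astype(np.float32); print(n,st[i],c[i].round(1),cv2.minAreaRect(p))
            if n=="top" and 250<c[i][0]<300:
                W=np.array([onz(n,q,.011)[:2] for q in p]); rc=cv2.minAreaRect((W*1000).astype(np.float32)); print("world",rc,cv2.boxPoints(rc).round(1).tolist())
    m2=cv2.inRange(h,(15,130,90),(32,255,255)); k,l,st,c=cv2.connectedComponentsWithStats(m2)
    for i in range(1,k):
        if st[i,4]>5: print(n,"yel",st[i],c[i].round(1),onz(n,c[i],.006).round(3))
```

```text
top [  0  17  28  39 496] [11.3 34.3] ((13.5, 36.0), (38.0, 27.0), 90.0)
top [ 27  16  24  39 531] [38.4 34.2] ((38.40210723876953, 35.11528015136719), (20.961538314819336, 38.95881652832031), 3.468229293823242)
top [368  30  12  11  43] [374.   34.7] ((373.5000305175781, 34.9999885559082), (3.535533905029297, 13.435027122497559), 45.0)
top [ 64 135   9   6  27] [ 68.3 136.9] ((68.4000015258789, 136.20001220703125), (8.9442720413208, 4.472135543823242), 26.56505012512207)
top [ 85 137  32  31 407] [103.  153.8] ((101.52940368652344, 151.61764526367188), (27.983184814453125, 31.01021385192871), 42.273685455322266)
top [  0 149  19  36 254] [  9.6 164.8] ((9.0, 166.5), (35.0, 18.0), 90.0)
top [262 215  22  23 102] [274.3 225.7] ((272.64947509765625, 226.2113494873047), (18.98697280883789, 16.4486083984375), 66.03751373291016)
world ((467.6446533203125, 244.9862060546875), (57.00044250488281, 48.63790512084961), 24.01885223388672) [[431.70001220703125, 255.60000610351562], [451.5, 211.1999969482422], [503.6000061035156, 234.39999389648438], [483.79998779296875, 278.79998779296875]]
top 
[... 546 characters left out ...]
81.5 212. ] [0.512 0.519 0.006]
top yel [141 215   8   5  29] [144.5 217.3] [0.496 0.629 0.006]
top yel [280 219   6   7  27] [282.8 221.8] [0.482 0.215 0.006]
side [ 43 271  20  21 138] [ 54.2 282.3] ((55.486572265625, 279.5906066894531), (17.695409774780273, 20.398876190185547), 34.99202346801758)
side [ 59 297  47  35 692] [ 81.9 318.7] ((83.96673583984375, 315.904296875), (28.063215255737305, 48.30083465576172), 62.7004280090332)
side yel [304 180   6   4  21] [306.6 181.3] [ 0.616 -0.077  0.006]
side yel [ 84 227   6   6  19] [ 86.2 229.1] [0.988 0.528 0.006]
side yel [222 284   5   4  11] [223.5 285. ] [0.509 0.518 0.006]
side yel [192 311  12   7  43] [197.7 314.1] [0.494 0.63  0.006]
```

View pics/crop0.png

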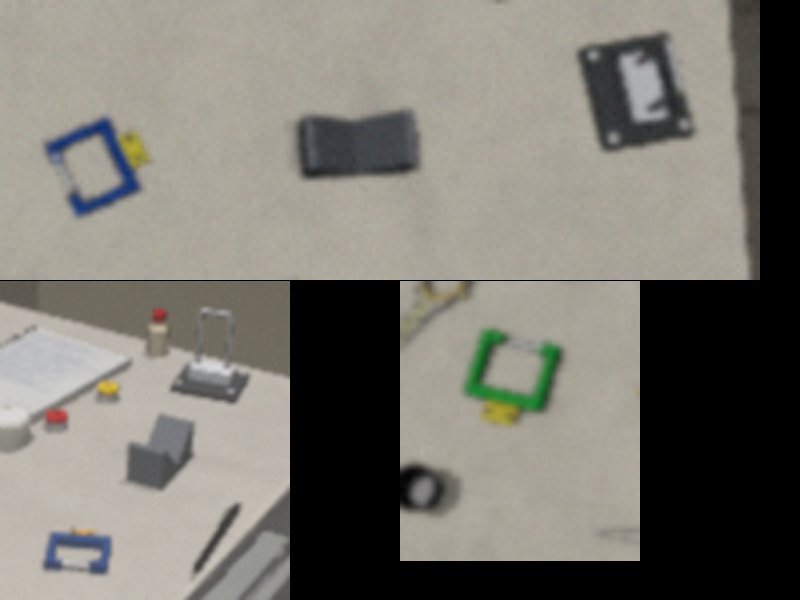

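The crop confirms the blue loop: gate on the left at about (267,226), brass tag at upper right. The V-block groove runs roughly along world x, and the D-ring's bar runs along image vertical. The green loop differs only in colour. Next I measure the V-block and the ring.

Run:
```python
from h import *
t=np.load("top0.npy");s=np.load("side0.npy")
def comp(im,box,thr):
    x0,y0,x1,y1=box; g=cv2.cvtColor(im,cv2.COLOR_RGB2GRAY); m=np.zeros_like(g); m[y0:y1,x0:x1]=(g[y0:y1,x0:x1]<thr)*255
    k,l,st,c=cv2.connectedComponentsWithStats(m); i=1+np.argmax(st[1:,4]); print(st[i])
    h=cv2.findContours((l==i).astype(np.uint8),0,2)[0][0]; return (l==i),cv2.convexHull(h)[:,0].astype(float)
for nm,n,im,box,z in(("vb","top",t,(318,205,362,236),.046),("base","top",t,(392,190,428,226),.010),("base","side",s,(325,168,360,190),.010)):
    m,h=comp(im,box,115)
    W=(np.array([onz(n,q,z)[:2] for q in h])*1000).astype(np.float32)
    rc=cv2.minAreaRect(W); print(nm,n,rc,cv2.boxPoints(rc).round(0).tolist()); print(W.round(0).tolist())
a=s[:,:].astype(int)
g=cv2.cvtColor(s,cv2.COLOR_RGB2GRAY); print("side bar");print(g[150:160,332:356])
g=cv2.cvtColor(t,cv2.COLOR_RGB2GRAY); print("top bar");print(g[190:212,404:424])
```

```text
[324 213  31  17 457]
vb top ((476.3824462890625, 52.61396026611328), (44.93369674682617, 87.65567016601562), 2.7482686042785645) [[452.0, 95.0], [456.0, 8.0], [501.0, 10.0], [497.0, 97.0]]
[[500.0, 14.0], [494.0, 12.0], [485.0, 9.0], [462.0, 10.0], [459.0, 13.0], [456.0, 19.0], [453.0, 68.0], [453.0, 91.0], [456.0, 93.0], [468.0, 96.0], [491.0, 96.0], [497.0, 90.0], [500.0, 32.0]]
[394 193  30  30 487]
base top ((523.0905151367188, -160.5311279296875), (81.521728515625, 71.64366149902344), 10.502121925354004) [[476.0, -133.0], [490.0, -203.0], [570.0, -188.0], [557.0, -118.0]]
[[568.0, -186.0], [506.0, -200.0], [494.0, -202.0], [488.0, -196.0], [482.0, -163.0], [479.0, -145.0], [479.0, -136.0], [482.0, -133.0], [500.0, -128.0], [549.0, -119.0], [553.0, -119.0], [556.0, -123.0], [559.0, -129.0], [565.0, -162.0], [568.0, -180.0]]
[329 175  27  12 140]
base side ((516.2314453125, -145.73837280273438), (77.45602416992188, 72.3623046875), 10.432751655578613) [[472.0, -117.0], [485.0, -188.0], [561.0, -174.0], [548.0, -103.0]]
[[497.0, -186.0], [485.0, -185.0], [478.0, -152.0], [474.0, -1
[... 2341 characters left out ...]
 156 164
  167 162]
 [ 54  84 135 167 173 172 174 174 174 166 135  78  42  59 106 144 148 159
  165 168]
 [ 50  81 132 162 175 174 175 178 175 173 155 102  53  53  95 143 149 159
  165 163]
 [ 52  71 120 155 172 174 175 173 174 175 160 109  58  47  80 128 146 156
  164 163]
 [ 52  60  96 148 171 175 175 174 177 176 161 114  68  48  63 103 127 149
  166 165]
 [ 48  54  81 139 169 173 174 177 177 172 159 120  68  49  56  79  97 132
  159 165]
 [ 47  54  79 130 163 174 175 173 173 160 134  99  66  47  47  57  74 115
  152 162]
 [ 50  53  74 113 158 173 175 167 154 127  95  74  59  44  43  51  59 102
  145 163]
 [ 54  54  61 100 149 167 172 151 117  87  78  86  76  50  41  48  60  90
  139 160]]
```

```bash
cat > ov.py <<'E'
from h import *
def T(p,yaw): 
    c,s=np.cos(yaw),np.sin(yaw); return lambda q:[p[0]+c*q[0]-s*q[1],p[1]+s*q[0]+c*q[1],p[2]+q[2]]
def tile(n,im,box,k,segs):
    x0,y0,x1,y1=box; o=cv2.resize(im[y0:y1,x0:x1],None,fx=k,fy=k,interpolation=cv2.INTER_CUBIC)
    for A,B,col in segs:
        f=lambda P:tuple(int(v) for v in ((proj(n,P)-[x0,y0]+.5)*k).round()); cv2.line(o,f(A),f(B),col,1)
    return o
def vbs(p,yaw):
    f=T(p,yaw); r=(255,0,0); S=[]
    for x in(-.02,.02):
        L=[(-.04,0),(-.04,.046),(-.034,.046),(0,.012),(.034,.046),(.04,.046),(.04,0)]
        S+=[(f((x,*a)),f((x,*b)),r) for a,b in zip(L,L[1:])]
    return S+[(f((-.02,y,z)),f((.02,y,z)),r) for y,z in((0,.012),(.034,.046),(-.034,.046),(.04,.046),(-.04,.046))]
def rgs(p,yaw):
    f=T(p,yaw); r=(255,0,0); b=[(-.04,-.035,.01),(.04,-.035,.01),(.04,.035,.01),(-.04,.035,.01)]
    S=[(f(a),f(c),(0,255,0)) for a,c in zip(b,b[1:]+b[:1])]
    return S+[(f((-.018,0,.095)),f((.018,0,.095)),r)]+[(f((x,0,.027)),f((x,0,.095)),r) for x in(-.018,.018)]
E
python3 - <<'E'
from ov import *
t=np.load("top0.npy");s=np.load("side0.npy")
for q in((340.5,154.7),(347.5,155.7)): print(onz("side",q,.096).round(4))
V=vbs((.480,.050,0),np.radians(2.75)); G=rgs((.5235,-.161,0),np.radians(10.5))
C=np.zeros((600,800,3),np.uint8)
a=tile("top",t,(315,200,365,240),8,V); C[:320,:400]=a
a=tile("top",t,(388,188,432,228),8,G); C[:320,440:792]=a
a=tile("side",s,(308,185,344,219),8,V); C[325:597,:288]=a
a=tile("side",s,(320,150,362,188),7,G); C[325:591,440:734]=a
save("","pics/ov1.png",C)
E
```

```text
[ 0.5333 -0.1554  0.096 ]
[ 0.5099 -0.1609  0.096 ]
```

View pics/ov1.png

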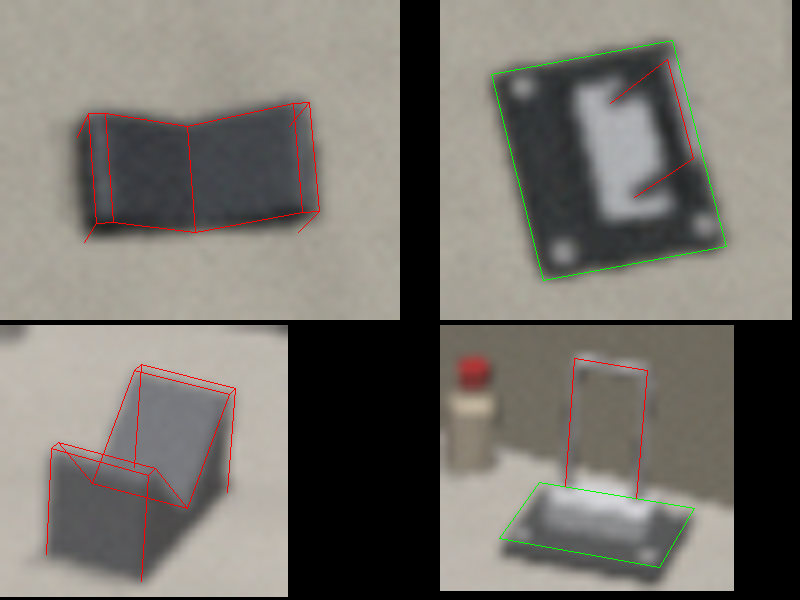

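The overlay fits both views to about 2 mm. The V-block root is near (188,180) in its tile. The ring bar runs (575,358)–(648,370) in the side tile, on the seen bar within a pixel. I take the V-block as (0.480, 0.051) with yaw 3°, the bar as (0.5225, -0.1595) with yaw 10.5°, and the hook as (0.4676, 0.245) with its x axis at 204°.

```bash
cat >> h.py <<'E'
from scipy.linalg import logm,expm
def Rt(yaw,tilt=0.,ax=None):   # tool down, yaw deg, then tilt (deg) about world axis ax
    r=R.from_euler("xyz",[np.pi,0,np.radians(yaw)])
    return r if ax is None else R.from_rotvec(np.radians(tilt)*np.array(ax))*r
def pose():
    o=ctrl.get_obs(); return np.array(o["ee_pos"]),R.from_euler("xyz",o["eef_rot"]),o
def plan(p,r,n,frm=None):
    p0,r0=frm if frm else pose()[:2]
    A=np.eye(4);A[:3,:3]=r0.as_matrix();A[:3,3]=p0
    B=np.eye(4);B[:3,:3]=r.as_matrix();B[:3,3]=p
    S=expm(np.real(logm(np.linalg.inv(A)@B))/n)
    print(n,"rows of",S[:3,3].round(4).tolist(),R.from_matrix(S[:3,:3]).as_rotvec().round(4).tolist(),"|",np.linalg.norm(S[:3,3]).round(4))
E
python3 - <<'E'
from h import *
plan([.4676,.245,.08],Rt(114),20)
E
```

```text
20 rows of [0.047, -0.0043, 0.0063] [-0.0, -0.0, -0.0852] | 0.0476
```

jog_arm(
  motion=[
    [0.047, -0.0043, 0.0063, 0, 0, -0.0852, 1],
    [0.047, -0.0043, 0.0063, 0, 0, -0.0852, 1],
    [0.047, -0.0043, 0.0063, 0, 0, -0.0852, 1],
    [0.047, -0.0043, 0.0063, 0, 0, -0.0852, 1],
    [0.047, -0.0043, 0.0063, 0, 0, -0.0852, 1],
  ],
)

```text
time_s: 0.6
ee_pos: [0.3564, -0.4044, 0.1734]
eef_rot: [-3.141, -0.0, 0.715]
force: [1.2, -0.5, 1.3]
grip_width: 0.094
grip_force: 0.0
```

jog_arm(
  motion=[
    [0.047, -0.0043, 0.0063, 0, 0, -0.0852, 1],
    [0.047, -0.0043, 0.0063, 0, 0, -0.0852, 1],
    [0.047, -0.0043, 0.0063, 0, 0, -0.0852, 1],
    [0.047, -0.0043, 0.0063, 0, 0, -0.0852, 1],
    [0.047, -0.0043, 0.0063, 0, 0, -0.0852, 1],
  ],
)

```text
time_s: 1.1
ee_pos: [0.4876, -0.2102, 0.1419]
eef_rot: [-3.141, -0.0, 1.141]
force: [0.9, 0.1, 0.1]
grip_width: 0.0944
grip_force: 0.0
```

jog_arm(
  motion=[
    [0.047, -0.0043, 0.004, 0, 0, -0.0852, 1],
    [0.047, -0.0043, 0.004, 0, 0, -0.0852, 1],
    [0.047, -0.0043, 0.004, 0, 0, -0.0852, 1],
    [0.047, -0.0043, 0.004, 0, 0, -0.0852, 1],
    [0.047, -0.0043, 0.004, 0, 0, -0.0852, 1],
  ],
)

```text
time_s: 1.6
ee_pos: [0.5267, 0.0207, 0.122]
eef_rot: [-3.141, 0.0, 1.567]
force: [0.7, -0.5, -0.2]
grip_width: 0.0941
grip_force: 0.0
```

jog_arm(
  motion=[
    [0.047, -0.0043, 0.0063, 0, 0, -0.0852, 1],
    [0.047, -0.0043, 0.0063, 0, 0, -0.0852, 1],
    [0.047, -0.0043, 0.0063, 0, 0, -0.0852, 1],
    [0.047, -0.0043, 0.0063, 0, 0, -0.0852, 1],
    [0.047, -0.0043, 0.0063, 0, 0, -0.0852, 1],
  ],
)

```text
time_s: 2.1
ee_pos: [0.4669, 0.2473, 0.0905]
eef_rot: [-3.141, -0.0, 1.993]
force: [2.0, 0.7, 0.5]
grip_width: 0.0939
grip_force: 0.0
```

Run:
```python
from h import *
p,r,o=pose();print(o["time_s"],p.round(4),np.array(o["eef_rot"]).round(3),np.array(o["qpos"]).round(3))
plan([.4676,.245,.05],Rt(114),3)
plan([.4676,.245,.003],Rt(114),5,([.4676,.245,.05],Rt(114)))
```

```text
2.1 [0.4669 0.2473 0.0905] [-3.141 -0.     1.993] [ 0.418  0.378  1.703  0.     1.061 -0.005]
3 rows of [-0.0008, -0.0001, 0.0135] [-0.0001, -0.0, 0.0012] | 0.0135
5 rows of [-0.0, 0.0, 0.0094] [0.0, -0.0, 0.0] | 0.0094
```

jog_arm(
  motion=[
    [0, 0, 0.0135, 0, 0, 0, 1],
    [0, 0, 0.0135, 0, 0, 0, 1],
    [0, 0, 0.0135, 0, 0, 0, 1],
    [0, 0, 0, 0, 0, 0, 1],
  ],
)

```text
time_s: 2.5
ee_pos: [0.4673, 0.244, 0.0483]
eef_rot: [-3.138, 0.0, 1.988]
force: [-0.3, -0.0, 0.1]
grip_width: 0.0941
grip_force: 0.0
```

Run:
```python
from h import *
p,r,o=pose();print(p.round(4),np.array(o["eef_rot"]).round(3))
plan([.4676,.245,.003],Rt(114),5)
```

```text
[0.4673 0.244  0.0483] [-3.138  0.     1.988]
5 rows of [0.0002, 0.0001, 0.0091] [-0.0007, 0.0, -0.0004] | 0.0091
```

jog_arm(
  motion=[
    [0.001, 0, 0.009, 0, 0, 0, 1],
    [0, 0, 0.009, 0, 0, 0, 1],
    [0, 0, 0.009, 0, 0, 0, 1],
    [0, 0, 0.009, 0, 0, 0, 1],
    [0, 0, 0.009, 0, 0, 0, 1],
  ],
)

```text
time_s: 3.0
ee_pos: [0.4674, 0.2464, 0.0047]
eef_rot: [-3.142, -0.0, 1.99]
force: [-0.1, -0.4, -0.1]
grip_width: 0.094
grip_force: 0.0
```

jog_arm(
  motion=[
    [0, 0, 0, 0, 0, 0, 1],
    [0, 0, 0, 0, 0, 0, -1],
    [0, 0, 0, 0, 0, 0, -1],
    [0, 0, 0, 0, 0, 0, -1],
    [0, 0, 0, 0, 0, 0, -1],
  ],
  squeeze=30,
)

```text
time_s: 3.5
ee_pos: [0.4675, 0.2465, 0.0057]
eef_rot: [3.141, -0.0, 1.99]
force: [1.8, 0.2, 0.0]
grip_width: 0.0655
grip_force: 0.0
```

jog_arm(
  motion=[
    [0, 0, 0, 0, 0, 0, -1],
    [0, 0, 0, 0, 0, 0, -1],
    [0, 0, 0, 0, 0, 0, -1],
  ],
)

```text
time_s: 3.8
ee_pos: [0.4675, 0.2465, 0.0056]
eef_rot: [3.141, -0.0, 1.99]
force: [-0.5, -0.5, 3.3]
grip_width: 0.0598
grip_force: 30.0
```

jog_arm(
  motion=[
    [0, 0, 0, 0, 0, 0, 0.7],
    [0, 0, 0, 0, 0, 0, 0.7],
    [-0.0012, 0, 0.003, 0, 0, 0, 0.7],
    [0, 0, 0, 0, 0, 0, -1],
    [0, 0, 0, 0, 0, 0, -1],
  ],
)

```text
time_s: 4.3
ee_pos: [0.4678, 0.2452, 0.0022]
eef_rot: [-3.141, -0.0, 1.99]
force: [-0.2, -0.2, 0.4]
grip_width: 0.0674
grip_force: 0.0
```

jog_arm(
  motion=[
    [0, 0, 0, 0, 0, 0, -1],
    [0, 0, 0, 0, 0, 0, -1],
    [0, 0, 0, 0, 0, 0, -1],
    [0, 0, 0, 0, 0, 0, -1],
  ],
)

```text
time_s: 4.7
ee_pos: [0.4678, 0.2453, 0.0024]
eef_rot: [-3.141, -0.0, 1.99]
force: [0.4, 0.6, -1.4]
grip_width: 0.0594
grip_force: 30.0
```

Run:
```python
from h import *
p,r,o=pose();print(p.round(4),np.array(o["eef_rot"]).round(3),o["grip_width"],o["grip_force"])
# block frame
yb=np.radians(3); bx=np.array([np.cos(yb),np.sin(yb),0]); by=np.array([-bx[1],bx[0],0]); O=np.array([.480,.051,0])
rp=Rt(93,45,-bx)
print("tool z",rp.apply([0,0,1]).round(2))
off=r.inv().apply(np.array([.4676,.245,.006])-p); print("hook in tool",off.round(4))
fin=O-.014*by+[0,0,.035]
app=fin+np.array([0,0,.075])
plan(p+[0,0,.12],r,4)
plan(app-rp.apply(off),rp,8,(p+[0,0,.12],r))
print((app-rp.apply(off)).round(4),(fin-rp.apply(off)).round(4),rp.as_euler("xyz").round(3))
```

```text
[0.4678 0.2453 0.0024] [-3.141 -0.     1.99 ] 0.059356376883001535 29.999496638774872
tool z [ 0.04 -0.71 -0.71]
hook in tool [-0.0002 -0.0003 -0.0036]
4 rows of [0.0, -0.0, -0.03] [-0.0, -0.0, 0.0] | 0.03
8 rows of [-0.0244, -0.0051, 0.0109] [0.018, -0.097, 0.0434] | 0.0273
[0.4812 0.0346 0.1073] [0.4812 0.0346 0.0323] [3.142 0.785 1.623]
```

jog_arm(
  motion=[
    [0, 0, -0.03, 0, 0, 0, -1],
    [0, 0, -0.03, 0, 0, 0, -1],
    [0, 0, -0.03, 0, 0, 0, -1],
    [0, 0, -0.03, 0, 0, 0, -1],
  ],
)

```text
time_s: 5.1
ee_pos: [0.4677, 0.2453, 0.1237]
eef_rot: [-3.141, -0.0, 1.99]
force: [1.3, -0.4, -1.2]
grip_width: 0.0592
grip_force: 30.0
```

jog_arm(
  motion=[
    [-0.0244, -0.0051, 0.0109, 0.018, -0.097, 0.0434, -1],
    [-0.0244, -0.0051, 0.0109, 0.018, -0.097, 0.0434, -1],
    [-0.0244, -0.0051, 0.0109, 0.018, -0.097, 0.0434, -1],
    [-0.0244, -0.0051, 0.0109, 0.018, -0.097, 0.0434, -1],
  ],
)

```text
time_s: 5.5
ee_pos: [0.4835, 0.1413, 0.0941]
eef_rot: [-3.102, 0.396, 1.82]
force: [-0.1, 0.2, -1.3]
grip_width: 0.0596
grip_force: 30.0
```

jog_arm(
  motion=[
    [-0.0244, -0.0051, 0.0109, 0.018, -0.097, 0.0434, -1],
    [-0.0244, -0.0051, 0.0109, 0.018, -0.097, 0.0434, -1],
    [-0.0244, -0.0051, 0.0109, 0.018, -0.097, 0.0434, -1],
    [-0.0244, -0.0051, 0.0109, 0.018, -0.097, 0.0434, -1],
    [0, 0, 0, 0, 0, 0, -1],
  ],
)

```text
time_s: 6.0
ee_pos: [0.4804, 0.034, 0.1068]
eef_rot: [-3.139, 0.787, 1.624]
force: [0.3, 0.0, -1.1]
grip_width: 0.0598
grip_force: 30.0
```

Run:
```python
from ov import *
p,r,o=pose();print(p.round(4),np.array(o["eef_rot"]).round(3),np.array(o["qpos"]).round(3),o["grip_width"])
yb=np.radians(3); bx=np.array([np.cos(yb),np.sin(yb),0])
rp=Rt(93,45,-bx); plan([.4812,.0346,.0523],rp,3); 
t=save("top","pics/t2.png"); s=save("side","pics/s2.png")
C=np.zeros((480,800,3),np.uint8)
V=vbs((.480,.051,0),yb)
C[:,:400]=tile("top",t,(310,190,360,250),8,V); C[:,400:]=tile("side",s,(300,165,350,225),8,V); save("","pics/ov2.png",C)
```

```text
[0.4804 0.034  0.1068] [-3.139  0.787  1.624] [ 0.376  0.462  1.758 -0.764  1.323  0.676] 0.05977140439210838
3 rows of [0.013, 0.0003, 0.0127] [-0.0007, 0.0006, 0.0002] | 0.0182
```

View pics/ov2.png

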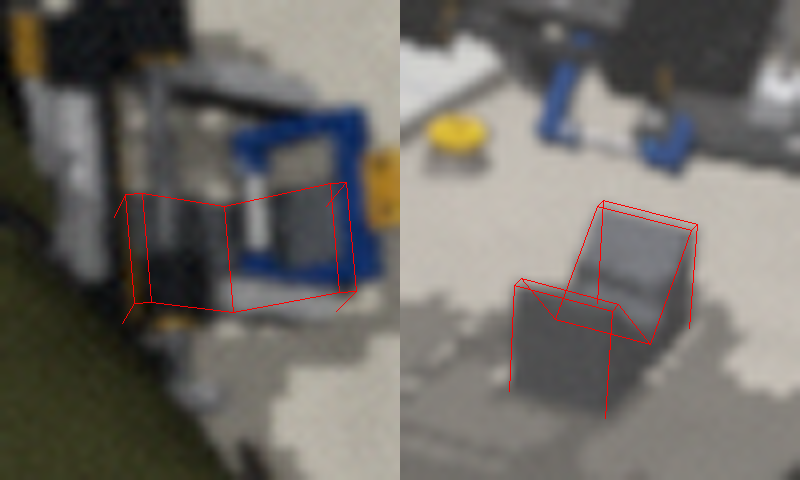

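The hook is held at 45° above the block: the blue loop sits at (240–375, 110–280) in the top tile, with the gate over the root. Lowering now.

jog_arm(
  motion=[
    [0.013, 0, 0.0127, 0, 0, 0, -1],
    [0.013, 0, 0.0127, 0, 0, 0, -1],
    [0.013, 0, 0.0127, 0, 0, 0, -1],
    [0.005, 0, 0.005, 0, 0, 0, -1],
    [0.005, 0, 0.005, 0, 0, 0, -1],
  ],
)

```text
time_s: 6.6
ee_pos: [0.4813, 0.0363, 0.0388]
eef_rot: [3.141, 0.783, 1.624]
force: [-0.5, 0.4, -0.9]
grip_width: 0.0597
grip_force: 30.0
```

jog_arm(
  motion=[
    [0.001, 0, 0.001, 0, 0, 0, -1],
    [0.001, 0, 0.001, 0, 0, 0, -1],
    [0, 0, 0, 0, 0, 0, -1],
  ],
)

```text
time_s: 6.9
ee_pos: [0.4812, 0.0358, 0.0363]
eef_rot: [3.141, 0.785, 1.623]
force: [0.3, -0.2, -1.4]
grip_width: 0.0596
grip_force: 30.0
```

jog_arm(
  motion=[
    [0.0005, 0, 0.0013, 0, 0, 0, -1],
    [0.001, 0, 0.001, 0, 0, 0, -1],
    [0, 0, 0, 0, 0, 0, -1],
  ],
)

```text
time_s: 7.2
ee_pos: [0.4811, 0.035, 0.0334]
eef_rot: [-3.141, 0.785, 1.623]
force: [-0.7, -1.4, -0.3]
grip_width: 0.0594
grip_force: 30.0
```

jog_arm(
  motion=[
    [0.0007, 0, 0.0007, 0, 0, 0, -1],
    [0, 0, 0, 0, 0, 0, -1],
  ],
)

```text
time_s: 7.4
ee_pos: [0.4812, 0.0347, 0.0329]
eef_rot: [3.141, 0.786, 1.623]
force: [0.5, -2.8, 6.7]
grip_width: 0.0595
grip_force: 30.0
```

Both flanks are in contact. Releasing and backing off along the tool axis.

jog_arm(
  motion=[
    [0, 0, 0, 0, 0, 0, 0.6],
    [0, 0, 0, 0, 0, 0, 0.8],
    [0, 0, 0, 0, 0, 0, 1],
    [0, 0, 0, 0, 0, 0, 1],
    [0, 0, 0, 0, 0, 0, 1],
  ],
)

```text
time_s: 7.9
ee_pos: [0.481, 0.0351, 0.0322]
eef_rot: [-3.141, 0.785, 1.624]
force: [-0.3, -0.5, -0.3]
grip_width: 0.0933
grip_force: 0.0
```

jog_arm(
  motion=[
    [0, 0, -0.015, 0, 0, 0, 1],
    [0, 0, -0.03, 0, 0, 0, 1],
    [0, 0, -0.04, 0, 0, 0, 1],
    [0, 0, -0.04, 0, 0, 0, 1],
    [0, 0, 0, 0, 0, 0, 1],
  ],
)

```text
time_s: 8.4
ee_pos: [0.4775, 0.1272, 0.1246]
eef_rot: [3.134, 0.781, 1.621]
force: [0.2, 0.2, -1.1]
grip_width: 0.0938
grip_force: 0.0
```

Run:
```python
from ov import *
p,r,o=pose();print(p.round(4),np.array(o["eef_rot"]).round(3),np.array(o["qpos"]).round(3),o["grip_width"])
yb=np.radians(3)
t=save("top","pics/t3.png"); s=save("side","pics/s3.png")
f=T((.480,.051,0),yb); c=np.array([0,-.0141,.0346]); y=np.array([0,-.7071,.7071]); x=np.array([-1,0,0]); z=np.cross(x,y)
H=[]
q=[(-.03,-.026),(.03,-.026),(.03,.026),(-.03,.026)]
for a,b in zip(q,q[1:]+q[:1]): H.append((f(c+a[0]*x+a[1]*y+.006*z),f(c+b[0]*x+b[1]*y+.006*z),(0,255,0)))
V=vbs((.480,.051,0),yb)+H
C=np.zeros((480,800,3),np.uint8)
C[:,:400]=tile("top",t,(310,190,360,250),8,H); C[:,400:]=tile("side",s,(300,165,350,225),8,H); save("","pics/ov3.png",C)
```

```text
[0.4775 0.1272 0.1246] [3.134 0.781 1.621] [ 0.533  0.51   1.628 -0.683  1.46   0.721] 0.09379372899560587
```

View pics/ov3.png

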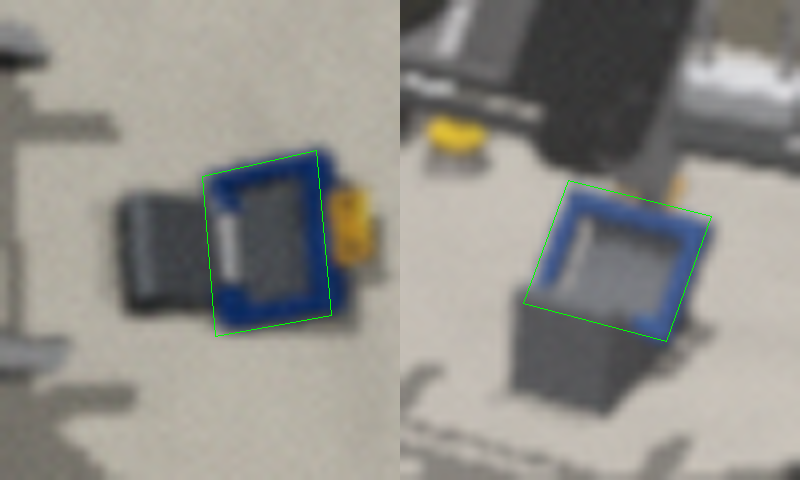

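The hook leans flat on the -y flank, gate edge in the root, centred and standing free: the loop spans (205–345, 150–335) in the top tile. Now I swing over it and re-grip from the tag side, with tool z along hook -y.

Run:
```python
from h import *
yb=np.radians(3); bx=np.array([np.cos(yb),np.sin(yb),0])
r2=Rt(93,45,bx); z=r2.apply([0,0,1]); print(z.round(2))
h=np.array([.4812,.0365,.035]); 
plan(h-.128*z,r2,12); print((h-.128*z).round(4), (h+.017*z).round(4),r2.as_euler("xyz").round(3))
```

```text
[-0.04  0.71 -0.71]
12 rows of [-0.0165, 0.0, 0.0007] [0.0001, 0.1308, 0.0001] | 0.0165
[ 0.4859 -0.0539  0.1255] [0.4806 0.0485 0.023 ] [ 3.142 -0.785  1.623]
```

jog_arm(
  motion=[
    [-0.0165, 0, 0.0007, 0, 0.131, 0, 1],
    [-0.0165, 0, 0.0007, 0, 0.131, 0, 1],
    [-0.0165, 0, 0.0007, 0, 0.131, 0, 1],
    [-0.0165, 0, 0.0007, 0, 0.131, 0, 1],
  ],
)

```text
time_s: 8.9
ee_pos: [0.4792, 0.0668, 0.1549]
eef_rot: [3.14, 0.256, 1.623]
force: [0.3, 0.1, -0.8]
grip_width: 0.0941
grip_force: 0.0
```

jog_arm(
  motion=[
    [-0.0165, 0, 0.0007, 0, 0.131, 0, 1],
    [-0.0165, 0, 0.0007, 0, 0.131, 0, 1],
    [-0.0165, 0, 0.0007, 0, 0.131, 0, 1],
    [-0.0165, 0, 0.0007, 0, 0.131, 0, 1],
  ],
)

```text
time_s: 9.3
ee_pos: [0.4827, 0.0011, 0.1563]
eef_rot: [3.139, -0.268, 1.622]
force: [-0.0, 0.3, 0.1]
grip_width: 0.0935
grip_force: 0.0
```

jog_arm(
  motion=[
    [-0.0165, 0, 0.0007, 0, 0.131, 0, 1],
    [-0.0165, 0, 0.0007, 0, 0.131, 0, 1],
    [-0.0165, 0, 0.0007, 0, 0.131, 0, 1],
    [-0.0165, 0, 0.0007, 0, 0.131, 0, 1],
    [0, 0, 0, 0, 0, 0, 1],
  ],
)

```text
time_s: 9.8
ee_pos: [0.4841, -0.0571, 0.1207]
eef_rot: [-3.131, -0.795, 1.611]
force: [0.0, -0.2, -0.4]
grip_width: 0.0947
grip_force: 0.0
```

Run:
```python
from h import *
p,r,o=pose();print(p.round(4),np.array(o["eef_rot"]).round(3),np.array(o["qpos"]).round(3))
yb=np.radians(3); bx=np.array([np.cos(yb),np.sin(yb),0])
r2=Rt(93,45,bx); z=r2.apply([0,0,1])
plan(np.array([.4812,.0365,.035])+.017*z,r2,5)
```

```text
[ 0.4841 -0.0571  0.1207] [-3.131 -0.795  1.611] [-0.534  0.501  1.659  0.637  1.511 -0.796]
5 rows of [0.001, 0.0004, 0.0288] [-0.0003, -0.0019, -0.0017] | 0.0288
```

jog_arm(
  motion=[
    [0, 0, 0.029, 0, 0, 0, 1],
    [0, 0, 0.029, 0, 0, 0, 1],
    [0, 0, 0.029, 0, 0, 0, 1],
    [0, 0, 0, 0, 0, 0, 1],
    [0, 0, 0, 0, 0, 0, 1],
  ],
)

```text
time_s: 10.3
ee_pos: [0.4824, 0.0066, 0.0636]
eef_rot: [-3.141, -0.786, 1.623]
force: [-0.5, 0.2, 0.4]
grip_width: 0.0945
grip_force: 0.0
```

Run:
```python
from h import *
p,r,o=pose();print(p.round(4),np.array(o["eef_rot"]).round(3))
yb=np.radians(3); bx=np.array([np.cos(yb),np.sin(yb),0])
r2=Rt(93,45,bx); z=r2.apply([0,0,1])
plan(np.array([.4812,.0365,.035])+.017*z,r2,3)
```

```text
[0.4824 0.0066 0.0636] [-3.141 -0.786  1.623]
3 rows of [0.0003, 0.0001, 0.0195] [-0.0003, -0.0003, 0.0001] | 0.0195
```

jog_arm(
  motion=[
    [0.0005, 0, 0.02, 0, 0, 0, 1],
    [0, 0, 0.02, 0, 0, 0, 1],
    [0, 0, 0.0185, 0, 0, 0, 1],
    [0, 0, 0, 0, 0, 0, 1],
  ],
)

```text
time_s: 10.7
ee_pos: [0.48, 0.0486, 0.0222]
eef_rot: [-3.14, -0.787, 1.623]
force: [0.8, -0.2, 0.5]
grip_width: 0.0942
grip_force: 0.0
```

jog_arm(
  motion=[
    [0, 0, 0, 0, 0, 0, -1],
    [0, 0, 0, 0, 0, 0, -1],
    [0, 0, 0, 0, 0, 0, -1],
    [0, 0, 0, 0, 0, 0, -1],
    [0, 0, 0, 0, 0, 0, -1],
  ],
  squeeze=40,
)

```text
time_s: 11.2
ee_pos: [0.4805, 0.048, 0.0225]
eef_rot: [3.141, -0.787, 1.623]
force: [-0.4, -1.4, 2.5]
grip_width: 0.0601
grip_force: 40.0
```

jog_arm(
  motion=[
    [0, 0, 0, 0, 0, 0, -1],
    [0, 0, 0, 0, 0, 0, -1],
    [0, 0, 0, 0, 0, 0, -1],
    [0, 0, 0, 0, 0, 0, -1],
  ],
)

```text
time_s: 11.6
ee_pos: [0.4805, 0.0481, 0.0225]
eef_rot: [3.141, -0.787, 1.623]
force: [-1.2, -5.6, 4.7]
grip_width: 0.0599
grip_force: 40.0
```

Run:
```python
from h import *
p,r,o=pose();print(p.round(4),np.array(o["eef_rot"]).round(3),o["grip_width"],o["grip_force"],np.array(o["force"]).round(1))
print("tcp from hook, tool axes",r.inv().apply(np.array([.4812,.0365,.035])-p).round(4))
yr=np.radians(10.5); rx=np.array([np.cos(yr),np.sin(yr),0]); ry=np.array([-rx[1],rx[0],0]); B=np.array([.5225,-.1595,.095])
# tool down yaw 10.5: ty=-ry; hook x=-ty=+ry ; bar at hook x=+4 => hook centre = B-.004*ry ; TCP 17 below hook centre
rd=Rt(10.5); print(rd.apply([0,1,0]).round(2))
hc=B-.004*ry
up=p+[0,-.03,.11]
plan(up,r,5)
tgt=hc+[0,0,.05-.017]   # gate edge 24 mm above bar
plan(tgt,rd,15,(up,r)); print(tgt.round(4))
```

```text
[0.4805 0.0481 0.0225] [ 3.141 -0.787  1.623] 0.05988006882678994 39.999896585941315 [-1.2 -5.6  4.7]
tcp from hook, tool axes [ 0.0006  0.0001 -0.0171]
[ 0.18 -0.98  0.  ]
5 rows of [0.0113, -0.0003, -0.0198] [0.0, 0.0, -0.0] | 0.0228
15 rows of [-0.0081, 0.0101, -0.0044] [-0.0376, -0.0429, 0.0906] | 0.0137
[ 0.5232 -0.1634  0.128 ]
```

Run:
```python
from h import *
p,r,o=pose()
up=p+[0,-.03,.15]; plan(up,r,5)
tgt=[.5232,-.1634,.165]; n=15
plan(tgt,Rt(10.5),n,(up,r))
A=np.eye(4);A[:3,:3]=r.as_matrix();A[:3,3]=up
B=np.eye(4);B[:3,:3]=Rt(10.5).as_matrix();B[:3,3]=tgt
S=expm(np.real(logm(np.linalg.inv(A)@B))/n)
for i in range(n):
    A=A@S
    if i%3==2: print(A[:3,3].round(3))
```

```text
5 rows of [0.017, -0.0003, -0.0254] [0.0, 0.0, -0.0] | 0.0306
15 rows of [-0.0081, 0.0102, -0.0042] [-0.0376, -0.0429, 0.0906] | 0.0137
[ 0.51  -0.009  0.164]
[ 0.529 -0.045  0.158]
[ 0.538 -0.085  0.155]
[ 0.536 -0.125  0.157]
[ 0.523 -0.163  0.165]
```

jog_arm(
  motion=[
    [0.017, 0, -0.0254, 0, 0, 0, -1],
    [0.017, 0, -0.0254, 0, 0, 0, -1],
    [0.017, 0, -0.0254, 0, 0, 0, -1],
    [0.017, 0, -0.0254, 0, 0, 0, -1],
    [0.017, 0, -0.0254, 0, 0, 0, -1],
  ],
)

```text
time_s: 12.1
ee_pos: [0.4816, 0.0185, 0.1731]
eef_rot: [-3.14, -0.787, 1.623]
force: [-0.1, -0.9, -1.5]
grip_width: 0.0598
grip_force: 40.0
```

jog_arm(
  motion=[
    [-0.0081, 0.0102, -0.0042, -0.0376, -0.0429, 0.0906, -1],
    [-0.0081, 0.0102, -0.0042, -0.0376, -0.0429, 0.0906, -1],
    [-0.0081, 0.0102, -0.0042, -0.0376, -0.0429, 0.0906, -1],
    [-0.0081, 0.0102, -0.0042, -0.0376, -0.0429, 0.0906, -1],
    [-0.0081, 0.0102, -0.0042, -0.0376, -0.0429, 0.0906, -1],
  ],
)

```text
time_s: 12.6
ee_pos: [0.5256, -0.0321, 0.1589]
eef_rot: [-2.987, -0.529, 1.068]
force: [0.7, 0.2, -1.4]
grip_width: 0.0598
grip_force: 40.0
```

jog_arm(
  motion=[
    [-0.0081, 0.0102, -0.0042, -0.0376, -0.0429, 0.0906, -1],
    [-0.0081, 0.0102, -0.0042, -0.0376, -0.0429, 0.0906, -1],
    [-0.0081, 0.0102, -0.0042, -0.0376, -0.0429, 0.0906, -1],
    [-0.0081, 0.0102, -0.0042, -0.0376, -0.0429, 0.0906, -1],
    [-0.0081, 0.0102, -0.0042, -0.0376, -0.0429, 0.0906, -1],
  ],
)

```text
time_s: 13.1
ee_pos: [0.5403, -0.0979, 0.1541]
eef_rot: [-3.005, -0.246, 0.62]
force: [0.4, -0.8, -1.7]
grip_width: 0.0597
grip_force: 40.0
```

jog_arm(
  motion=[
    [-0.0081, 0.0102, -0.0042, -0.0376, -0.0429, 0.0906, -1],
    [-0.0081, 0.0102, -0.0042, -0.0376, -0.0429, 0.0906, -1],
    [-0.0081, 0.0102, -0.0042, -0.0376, -0.0429, 0.0906, -1],
    [-0.0081, 0.0102, -0.0042, -0.0376, -0.0429, 0.0906, -1],
    [-0.0081, 0.0102, -0.0042, -0.0376, -0.0429, 0.0906, -1],
  ],
)

```text
time_s: 13.6
ee_pos: [0.5252, -0.1632, 0.1645]
eef_rot: [3.141, 0.003, 0.181]
force: [-0.9, -0.4, -1.1]
grip_width: 0.0596
grip_force: 40.0
```

jog_arm(
  motion=[
    [0, 0, 0, 0, 0, 0, -1],
    [0, 0, 0, 0, 0, 0, -1],
    [0, 0, 0, 0, 0, 0, -1],
  ],
)

```text
time_s: 13.9
ee_pos: [0.5255, -0.1625, 0.1645]
eef_rot: [-3.14, -0.0, 0.186]
force: [-0.6, 0.8, -0.9]
grip_width: 0.0596
grip_force: 40.0
```

Run:
```python
from ov import *
p,r,o=pose();print(p.round(4),np.array(o["eef_rot"]).round(3),np.array(o["qpos"]).round(3),o["grip_width"])
plan([.5232,-.1634,.128],Rt(10.5),3)
t=save("top","pics/t4.png"); s=save("side","pics/s4.png"); np.save("s4",s)
h=p-.0171*r.apply([0,0,1]); x=-r.apply([0,1,0]); y=-r.apply([0,0,1]); z=np.cross(x,y)
q=[(-.03,-.026),(.03,-.026),(.03,.026),(-.03,.026)]
H=[(h+a[0]*x+a[1]*y,h+b[0]*x+b[1]*y,(0,255,0)) for a,b in zip(q,q[1:]+q[:1])]
G=rgs((.5225,-.1595,0),np.radians(10.5))
C=np.zeros((560,800,3),np.uint8)
C[:,:392]=tile("side",s,(315,115,364,185),8,[]); C[:,400:792]=tile("side",s,(315,115,364,185),8,H+G); save("","pics/ov4.png",C)
```

```text
[ 0.5255 -0.1625  0.1645] [-3.14  -0.     0.186] [-0.367  0.337  1.571  0.002  1.235  1.017] 0.05962086979948831
3 rows of [-0.0008, 0.0002, 0.0122] [-0.0005, -0.0, 0.001] | 0.0122
```

View pics/ov4.png

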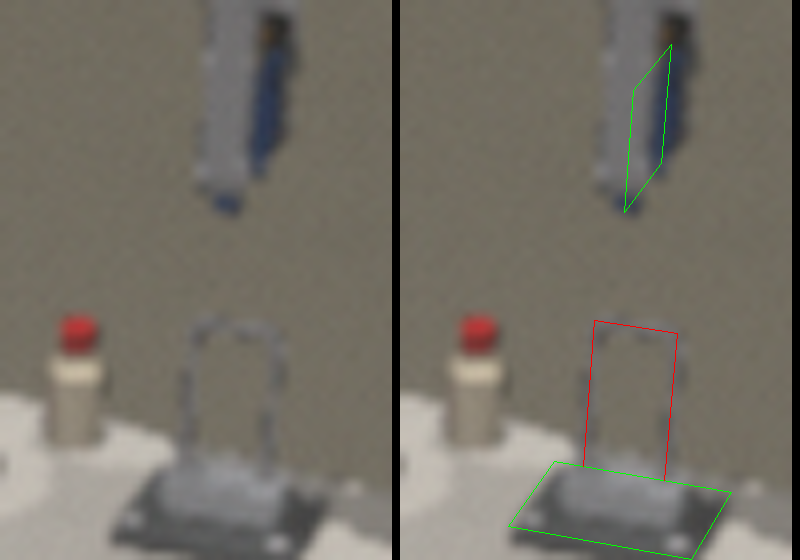

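The side crop shows the hook upright, with its gate at about (228,200) straight over the bar at (195–280, 325–335); the model matches to about 1 px. Descending onto the bar.

jog_arm(
  motion=[
    [-0.001, 0, 0.018, 0, 0, 0, -1],
    [-0.0015, 0, 0.018, 0, 0, 0, -1],
    [0, 0, 0.016, 0, 0, 0, -1],
    [0, 0, 0, 0, 0, 0, -1],
  ],
)

```text
time_s: 14.4
ee_pos: [0.5221, -0.163, 0.1109]
eef_rot: [-3.139, 0.003, 0.185]
force: [-0.1, 0.3, -1.3]
grip_width: 0.0597
grip_force: 40.0
```

jog_arm(
  motion=[
    [0, 0, 0.004, 0, 0, 0, -1],
    [0, 0, 0.004, 0, 0, 0, -1],
    [0, 0, 0.004, 0, 0, 0, -1],
    [0, 0, 0, 0, 0, 0, -1],
  ],
  squeeze=45,
)

```text
time_s: 14.8
ee_pos: [0.5233, -0.1636, 0.101]
eef_rot: [3.141, -0.0, 0.184]
force: [0.0, -0.6, 3.3]
grip_width: 0.0599
grip_force: 45.0
```

jog_arm(
  motion=[
    [0, 0, 0.003, 0, 0, 0, -1],
    [0, 0, 0.003, 0, 0, 0, -1],
    [0, 0, 0, 0, 0, 0, -1],
  ],
)

```text
time_s: 15.1
ee_pos: [0.5233, -0.1638, 0.0948]
eef_rot: [3.141, -0.0, 0.184]
force: [2.0, -4.4, 2.1]
grip_width: 0.0597
grip_force: 45.0
```

jog_arm(
  motion=[
    [0, 0, 0.003, 0, 0, 0, -1],
    [0, 0, 0.003, 0, 0, 0, -1],
    [0, 0, 0, 0, 0, 0, -1],
  ],
)

```text
time_s: 15.4
ee_pos: [0.5228, -0.1637, 0.0883]
eef_rot: [-3.142, 0.001, 0.184]
force: [0.4, -5.3, 1.4]
grip_width: 0.0596
grip_force: 45.0
```

jog_arm(
  motion=[
    [0, 0, 0.003, 0, 0, 0, -1],
    [0, 0, 0.003, 0, 0, 0, -1],
    [0, 0, 0, 0, 0, 0, -1],
  ],
)

```text
time_s: 15.7
ee_pos: [0.5227, -0.1635, 0.0821]
eef_rot: [-3.141, 0.001, 0.184]
force: [0.3, -5.5, -1.1]
grip_width: 0.0594
grip_force: 45.0
```

jog_arm(
  motion=[
    [0, 0, 0.003, 0, 0, 0, -1],
    [0, 0, 0.003, 0, 0, 0, -1],
    [0, 0, 0, 0, 0, 0, -1],
  ],
)

```text
time_s: 16.0
ee_pos: [0.5229, -0.1636, 0.0758]
eef_rot: [-3.141, 0.001, 0.184]
force: [4.2, -8.4, -9.6]
grip_width: 0.0601
grip_force: 45.0
```

jog_arm(
  motion=[
    [0, 0, 0.003, 0, 0, 0, -1],
    [0, 0, 0.002, 0, 0, 0, -1],
    [0, 0, 0, 0, 0, 0, -1],
  ],
)

```text
time_s: 16.3
ee_pos: [0.5227, -0.163, 0.0712]
eef_rot: [-3.14, 0.001, 0.184]
force: [0.5, 0.6, -0.1]
grip_width: 0.0599
grip_force: 45.0
```

jog_arm(
  motion=[
    [0, 0, 0.002, 0, 0, 0, -1],
    [0, 0, 0, 0, 0, 0, -1],
  ],
)

```text
time_s: 16.5
ee_pos: [0.523, -0.1633, 0.0696]
eef_rot: [-3.141, 0.001, 0.184]
force: [-0.1, 0.3, -1.6]
grip_width: 0.0599
grip_force: 45.0
```

The gate snapped: the lateral force vanished. I centre the hook on the bar, lower it until the spine touches, and let go.

jog_arm(
  motion=[
    [0, -0.002, 0.001, 0, 0, 0, -1],
    [0, -0.002, 0.001, 0, 0, 0, -1],
    [0, 0, 0, 0, 0, 0, -1],
  ],
)

```text
time_s: 16.8
ee_pos: [0.5222, -0.1592, 0.0677]
eef_rot: [-3.141, 0.0, 0.184]
force: [-0.6, 0.4, -1.6]
grip_width: 0.0595
grip_force: 45.0
```

jog_arm(
  motion=[
    [0, 0, 0.001, 0, 0, 0, -1],
    [0, 0, 0, 0, 0, 0, -1],
  ],
)

```text
time_s: 17.0
ee_pos: [0.5223, -0.1595, 0.0668]
eef_rot: [-3.141, 0.0, 0.184]
force: [0.0, -0.0, -0.2]
grip_width: 0.0598
grip_force: 45.0
```

jog_arm(
  motion=[
    [0, 0, 0.001, 0, 0, 0, -1],
    [0, 0, 0, 0, 0, 0, -1],
  ],
)

```text
time_s: 17.2
ee_pos: [0.5223, -0.1595, 0.0657]
eef_rot: [-3.141, 0.0, 0.184]
force: [0.2, -0.6, -1.6]
grip_width: 0.0594
grip_force: 45.0
```

jog_arm(
  motion=[
    [0, 0, 0.0007, 0, 0, 0, -1],
    [0, 0, 0, 0, 0, 0, 0.4],
    [0, 0, 0, 0, 0, 0, 0.6],
    [0, 0, 0, 0, 0, 0, 1],
    [0, 0, 0, 0, 0, 0, 1],
  ],
)

```text
time_s: 17.7
ee_pos: [0.5224, -0.1595, 0.0653]
eef_rot: [-3.141, 0.0, 0.184]
force: [-0.9, 0.3, -1.1]
grip_width: 0.0862
grip_force: 0.0
```

jog_arm(
  motion=[
    [0, 0, 0, 0, 0, 0, 1],
    [0, 0, -0.01, 0, 0, 0, 1],
    [0, 0, -0.03, 0, 0, 0, 1],
    [0, 0, -0.04, 0, 0, 0, 1],
    [0, 0, -0.04, 0, 0, 0, 1],
  ],
)

```text
time_s: 18.2
ee_pos: [0.5221, -0.1594, 0.1873]
eef_rot: [-3.141, 0.0, 0.184]
force: [0.8, -0.5, 0.1]
grip_width: 0.0934
grip_force: 0.0
```

jog_arm(
  motion=[
    [-0.04, 0, -0.04, 0, 0, 0, 1],
    [-0.04, 0, -0.03, 0, 0, 0, 1],
    [-0.04, 0, 0, 0, 0, 0, 1],
    [-0.03, 0, 0, 0, 0, 0, 1],
    [0, 0, 0, 0, 0, 0, 1],
  ],
)

```text
time_s: 18.7
ee_pos: [0.3774, -0.1865, 0.2519]
eef_rot: [3.14, -0.001, 0.182]
force: [0.2, -0.3, -0.4]
grip_width: 0.094
grip_force: 0.0
```

Run:
```python
from ov import *
print(pose()[0].round(3))
t=save("top","pics/t5.png"); s=save("side","pics/s5.png")
C=np.zeros((600,800,3),np.uint8)
C[:560,:392]=tile("side",s,(315,130,364,200),8,[]); C[:300,400:800]=cv2.resize(t,(400,300)); C[300:600,400:800]=cv2.resize(s,(400,300)); save("","pics/fin.png",C)
```

```text
[ 0.377 -0.186  0.252]
```

View pics/fin.png

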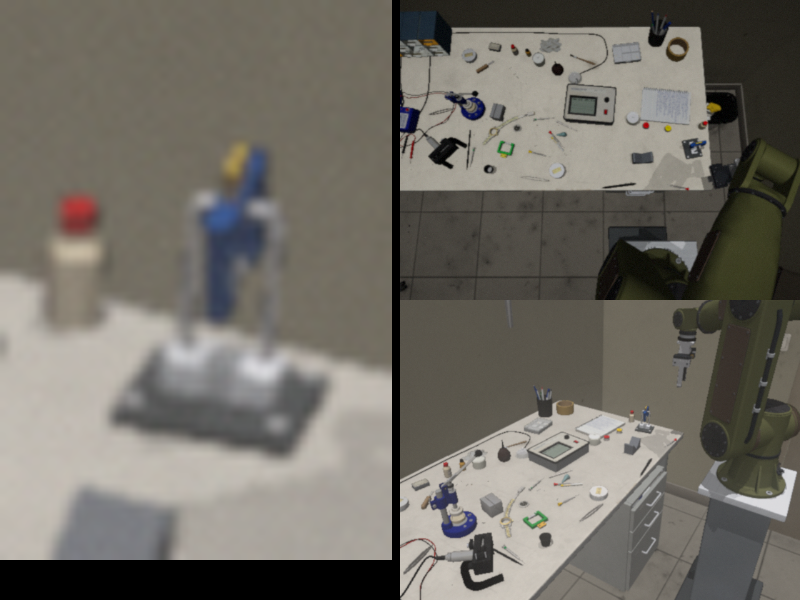

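The hook hangs on the ring bar: the spine and tag are above it at about (250,170), and the loop is below it to about (220,310). The robot is clear and the other things are where they were. Handing in.

```bash
python3 -c "
from station import ctrl
print(ctrl.hand_in())"
```

```text
the job is handed in; nothing more can be done
None
```

The blue hook was leaned flat and centred in the V-block groove, released, re-gripped from the tag side, snapped over the D-ring's bar and left hanging; I handed the job in at about 19 s, with the gate's shutting judged from the force drop rather than seen in a picture.

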